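# Find the full rivet tin by feel

### The arm

A 6-joint arm with a two-finger parallel gripper is mounted at the origin on the work surface. World frame = base frame: x ahead of the robot, y to its left, z up, the work surface at z = 0. Lengths are in mm, angles in degrees, forces in N, time in s.
With the tool pointing down it reaches from about 275 to 775 mm from the base axis. Payload 14.6 kg.
Tool frame: the origin (TCP) lies midway between the tips of the shut fingers; the grasp point (between the pads) lies 19 mm behind it; z points along the fingers, y is the line along which they close (so a half turn about z gives the same grasp; the last joint's range is limited). The gripper opens to 85 mm and grips with 20 to 120 N. Pads are 22 mm wide; open, the fingers measure 114 mm over their backs; the gripper's body (76 mm by 85 mm) begins 54 mm behind the grasp point. The pads swing forward as they close: fully open they stand 13 mm farther back than shut.
Start: joints at [-79.486, 15.075, -2.767, 72.158, 0, 81.102], TCP at [174.48, -495.161, 231.278] pointing down, gripper open.
Joint ranges: [-151.79, 151.79], [-50.71, 97.33], [-67.44, 78.34], [-121.81, 120.89], [-77.56, 73.72], [-180, 180]. Speed limits (degrees/s): [108.29, 108.29, 147.25, 159.86, 180, 180].

### API

Orientations are given as [roll, pitch, yaw] about the fixed x, y, z axes, in that order (R = Rz(yaw) Ry(pitch) Rx(roll)).
In Python, from bench import env gives the robot as it stands. The module is installed in compiled form; this text tells all that it offers.
- The arm moves only by the shell command python3 -m handwheel 'ROWS' [FORCE]. ROWS is JSON, a list that holds one entry, the list of rows, each a list of 7 numbers: the shift along the tool's x, y, z in mm, then the turn, a rotation vector about the tool's x, y, z in degrees, then the opening, from -1 (shut) to 1 (fully open), so that 0 is half open. A call has 1 to 20 rows; each row shifts and turns the commanded pose from where the row before left it, along the tool's axes as they then stand; what a row does not reach is not made up. A row lasts 1/8 s, in which the tool goes at most 62.5 mm and 10.7 degrees, less where a joint would pass 70% of its speed; a pose out of reach is approached as far as the arm can. A call with a gripper value outside its range is refused whole. The fingers move at their own pace and stop on an object; FORCE is the grip in N (left out, the last holds). Time passes only in rows, so rows that do not move let the fingers close. It gives the time, the measured TCP pose, the force, the opening and the grip force at its end, in the units of the state.
- env.get_state(): the state, without advancing time (a new reading comes with each control period).
- env.camera(name): name is "scene" or "side" or "wrist"; returns a dict with "img" (480x640x3 uint8, red, green, blue), "range_z" (480x640 float32, mm along the optical axis (not along the pixel's ray), 0 where there is no reading), "K" (3x3 intrinsics, pixels), "rvec" (rotation vector, rad) and "tvec" (3), from world to camera coordinates, as OpenCV has them. Camera axes: x right, y down, z forward; pixel columns grow to the right and rows downward; lengths in mm; the calibration is good to about 2 mm. A picture is of the moment at which its call begins.
- env.hand_in(): hands the job in; it is judged then, once.
The state is a dict: "clock": time; "joints": joint angles; "joint_velocities": joint speeds; "tau": joint torques, N m; "eef_pos": TCP position; "eef_rot": TCP orientation; "wrist_force": force on the tool from outside, world axes, zero at the start; "moment": the same for the moment, N m; "finger_gap": finger opening in mm; "finger_force": force on a finger pad.
Only numpy, scipy, OpenCV 4.12 (cv2) and the standard library are available. Lean on these libraries where they do the work, as an engineer would, in place of code of your own. Each camera call takes 0.05 s, during which the arm holds its last target. There are 200 camera calls.

### The job

The snowshoe binding base lies across three rivet tins: first move it off and lay it flat on the cork pad. Then, beginning with the tin nearest the funnel and going along the row, lift the tins one at a time clear of the rack to feel their weight, and stand each back upright in its own pocket before lifting the next. Finish holding the heaviest one up in the gripper, upright and still, at least 10 cm above the bench, with the other two in their pockets, and leave the other things on the bench alone.

Things in the scene. Friction and masses are not known exactly. Their poses are not given: they have to be found in the camera images.
- rack: fixed wooden rack board, 90 mm (its x) by 325 mm (its y), 16 mm thick, origin at the centre of its underside on the bench. Three round pockets of 64 mm diameter, 6 mm deep (pocket floors 10 mm above the bench), lie along its y axis at y = -105, 0 and +105 mm; one tin stands in each
- tin_a: one of three identical-looking closed round steel tins, 56 mm in diameter and 72 mm tall, with a flat lid; origin at the centre of its underside, z up. What is inside does not show; the masses differ: 0.17 to 0.33 kg, except the heaviest, which is 0.52 to 0.65 kg. The names say nothing of the place or the content
- tin_b: one of three identical-looking closed round steel tins, 56 mm in diameter and 72 mm tall, with a flat lid; origin at the centre of its underside, z up. What is inside does not show; the masses differ: 0.17 to 0.33 kg, except the heaviest, which is 0.52 to 0.65 kg. The names say nothing of the place or the content
- tin_c: one of three identical-looking closed round steel tins, 56 mm in diameter and 72 mm tall, with a flat lid; origin at the centre of its underside, z up. What is inside does not show; the masses differ: 0.17 to 0.33 kg, except the heaviest, which is 0.52 to 0.65 kg. The names say nothing of the place or the content
- binding_base: loose amber clear plastic snowshoe binding base, 0.2 kg, at the start lying across the lids of the three tins: a plate 250 mm (its x) by 72 mm (its y) by 6 mm with a riser block in the middle, 50 mm (x) by 30 mm (y), from 6 to 42 mm above the underside, good to grip across its y; low cross ribs (20 mm above the underside) near the two ends; origin at the centre of the plate's underside, z up
- pad: fixed flat cork pad on the bench, 290 mm (its x) by 130 mm (its y), 5 mm thick, origin at the centre of its underside
- funnel_stand: tin funnel (mouth 76 mm across, rim 100 mm above the bench) set in a fixed wooden holder 80 by 80 mm, 115 mm beyond the last tin at one end of the row, which end varies; origin at the centre of the holder's underside
- hinge_block: loose cast aluminium hinge block, 80 by 50 mm, 44 mm high, at the end of the row opposite to the funnel; a bystander, leave alone; origin at the centre of its underside
- wing_nut_1: loose zinc wing nut, about 34 mm across, 18 mm high, in front of the rack; a bystander, leave alone; origin at the centre of its underside
- wing_nut_2: loose zinc wing nut, about 34 mm across, 18 mm high, in front of the rack; a bystander, leave alone; origin at the centre of its underside
- wing_nut_3: loose zinc wing nut, about 34 mm across, 18 mm high, in front of the rack; a bystander, leave alone; origin at the centre of its underside
- punch: loose round steel punch lying on the bench behind the rack, 125 mm long, 12 mm thick; a bystander, leave alone; origin on its underside near its middle, x along it
- mallet: loose hammer lying on the bench behind the pad; a bystander, leave alone; x along its handle
Not all that is in view belongs to the job. What is shaped like the tin_a but blue, red or yellow is not meant.

How it is judged (in metres and radians):
On the way, in this order (a step that is already met when the one before it is completed fails the run):
1. the binding base lies flat on the cork pad, released (x of binding_base in the frame of pad between -0.07 and 0.07 m and y of binding_base in the frame of pad between -0.05 and 0.05 m and height (world z) of binding_base below 0.02 m and angle between binding_base's own z axis and vertical below 0.1 rad and linear speed of binding_base below 0.03 m/s and contact force between the fingers and binding_base below 0.1 N), for 0.3 s.
2. the tin nearest the funnel is lifted in the gripper over its place, at least 25 mm, the other two in their pockets (((height (world z) of tin_a above 0.035 m and contact force between the fingers and tin_a above 1 N and horizontal distance between tin_a and funnel_stand between 0.065 and 0.165 m and height (world z) of each of tin_b, tin_c below 0.02 m and angle between each of tin_b, tin_c's own z axis and vertical below 0.1 rad and distance of each of tin_b, tin_c from where it was at the start of the episode below 0.015 m) or (height (world z) of tin_b above 0.035 m and contact force between the fingers and tin_b above 1 N and horizontal distance between tin_b and funnel_stand between 0.065 and 0.165 m and height (world z) of each of tin_a, tin_c below 0.02 m and angle between each of tin_a, tin_c's own z axis and vertical below 0.1 rad and distance of each of tin_a, tin_c from where it was at the start of the episode below 0.015 m) or (height (world z) of tin_c above 0.035 m and contact force between the fingers and tin_c above 1 N and horizontal distance between tin_c and funnel_stand between 0.065 and 0.165 m and height (world z) of each of tin_a, tin_b below 0.02 m and angle between each of tin_a, tin_b's own z axis and vertical below 0.1 rad and distance of each of tin_a, tin_b from where it was at the start of the episode below 0.015 m))), for 0.2 s.
3. then the middle tin likewise (((height (world z) of tin_a above 0.035 m and contact force between the fingers and tin_a above 1 N and horizontal distance between tin_a and funnel_stand between 0.175 and 0.265 m and height (world z) of each of tin_b, tin_c below 0.02 m and angle between each of tin_b, tin_c's own z axis and vertical below 0.1 rad and distance of each of tin_b, tin_c from where it was at the start of the episode below 0.015 m) or (height (world z) of tin_b above 0.035 m and contact force between the fingers and tin_b above 1 N and horizontal distance between tin_b and funnel_stand between 0.175 and 0.265 m and height (world z) of each of tin_a, tin_c below 0.02 m and angle between each of tin_a, tin_c's own z axis and vertical below 0.1 rad and distance of each of tin_a, tin_c from where it was at the start of the episode below 0.015 m) or (height (world z) of tin_c above 0.035 m and contact force between the fingers and tin_c above 1 N and horizontal distance between tin_c and funnel_stand between 0.175 and 0.265 m and height (world z) of each of tin_a, tin_b below 0.02 m and angle between each of tin_a, tin_b's own z axis and vertical below 0.1 rad and distance of each of tin_a, tin_b from where it was at the start of the episode below 0.015 m))), for 0.2 s.
4. then the tin farthest from the funnel likewise (((height (world z) of tin_a above 0.035 m and contact force between the fingers and tin_a above 1 N and horizontal distance between tin_a and funnel_stand between 0.28 and 0.38 m and height (world z) of each of tin_b, tin_c below 0.02 m and angle between each of tin_b, tin_c's own z axis and vertical below 0.1 rad and distance of each of tin_b, tin_c from where it was at the start of the episode below 0.015 m) or (height (world z) of tin_b above 0.035 m and contact force between the fingers and tin_b above 1 N and horizontal distance between tin_b and funnel_stand between 0.28 and 0.38 m and height (world z) of each of tin_a, tin_c below 0.02 m and angle between each of tin_a, tin_c's own z axis and vertical below 0.1 rad and distance of each of tin_a, tin_c from where it was at the start of the episode below 0.015 m) or (height (world z) of tin_c above 0.035 m and contact force between the fingers and tin_c above 1 N and horizontal distance between tin_c and funnel_stand between 0.28 and 0.38 m and height (world z) of each of tin_a, tin_b below 0.02 m and angle between each of tin_a, tin_b's own z axis and vertical below 0.1 rad and distance of each of tin_a, tin_b from where it was at the start of the episode below 0.015 m))), for 0.2 s.
At the end, for the whole second after the job is handed in: heaviest tin in the fingers, bottom over 100 mm above the bench, upright within 0.3 rad, still, on nothing else; the others (each under 4.2 N on the rack) upright in their pockets within 15 mm of their starts; base flat on the pad, released, centre within 70 x 50 mm of the pad's (all of step 1 and ((height (world z) of tin_a above 0.1 m and contact force between the fingers and tin_a above 1 N and angle between tin_a's own z axis and vertical below 0.3 rad and linear speed of tin_a below 0.03 m/s and contact force between tin_a and rack below 0.1 N and contact force between tin_a and binding_base below 0.1 N and contact force between tin_a and funnel_stand below 0.1 N and height (world z) of each of tin_b, tin_c below 0.02 m and angle between each of tin_b, tin_c's own z axis and vertical below 0.1 rad and distance of each of tin_b, tin_c from where it was at the start of the episode below 0.015 m and contact force between each of tin_b, tin_c and rack below 4.2 N and contact force between tin_a and tin_b below 0.1 N and contact force between tin_a and tin_c below 0.1 N) or (height (world z) of tin_b above 0.1 m and contact force between the fingers and tin_b above 1 N and angle between tin_b's own z axis and vertical below 0.3 rad and linear speed of tin_b below 0.03 m/s and contact force between tin_b and rack below 0.1 N and contact force between tin_b and binding_base below 0.1 N and contact force between tin_b and funnel_stand below 0.1 N and height (world z) of each of tin_a, tin_c below 0.02 m and angle between each of tin_a, tin_c's own z axis and vertical below 0.1 rad and distance of each of tin_a, tin_c from where it was at the start of the episode below 0.015 m and contact force between each of tin_a, tin_c and rack below 4.2 N and contact force between tin_b and tin_a below 0.1 N and contact force between tin_b and tin_c below 0.1 N) or (height (world z) of tin_c above 0.1 m and contact force between the fingers and tin_c above 1 N and angle between tin_c's own z axis and vertical below 0.3 rad and linear speed of tin_c below 0.03 m/s and contact force between tin_c and rack below 0.1 N and contact force between tin_c and binding_base below 0.1 N and contact force between tin_c and funnel_stand below 0.1 N and height (world z) of each of tin_a, tin_b below 0.02 m and angle between each of tin_a, tin_b's own z axis and vertical below 0.1 rad and distance of each of tin_a, tin_b from where it was at the start of the episode below 0.015 m and contact force between each of tin_a, tin_b and rack below 4.2 N and contact force between tin_c and tin_a below 0.1 N and contact force between tin_c and tin_b below 0.1 N))); the arm keeps its last pose, push and grip.
It fails at once if a tin is tipped by more than 0.6 rad (angle between any of tin_a, tin_b, tin_c's own z axis and vertical above 0.6 rad).
It fails at once if a bystander (hinge block, wing nut, punch, hammer) is moved by more than 30 mm (distance of any of hinge_block, wing_nut_1, wing_nut_2, wing_nut_3, punch, mallet from where it was at the start of the episode above 0.03 m).
It also fails if it takes over 72 s, if anything falls off the work surface, if the arm or the gripper's body presses on something with over 40 N, if the wrist force passes 120 N, or if a joint passes its speed limit or range.

## Working session

There is one attempt and no reset: what is moved stays moved. The work goes in short steps, Python scripts to look and compute and a shell command to move; the robot and the scene stay as the last step left them, time stands still between calls to the robot, and variables do not carry over. Pictures are saved under pics/ and viewed, at most 10 in all, crops included, and the job is handed in when it is done.

```bash
mkdir -p pics; cat > h.py <<'E'
import numpy as np, cv2
from bench import env
def cam(n):
    c=env.camera(n); R=cv2.Rodrigues(np.array(c['rvec'],float))[0]; t=np.array(c['tvec'],float).reshape(3)
    return c,np.array(c['K'],float),R,t
def ray(K,R,t,u,v):
    d=R.T@np.linalg.inv(K)@np.array([u,v,1.]); o=-R.T@t; return o,d
def onz(K,R,t,u,v,z):
    o,d=ray(K,R,t,u,v); return o+d*(z-o[2])/d[2]
def cloud(c,K,R,t):
    z=c['range_z'].astype(float); v,u=np.mgrid[:480,:640]
    p=np.stack([(u-K[0,2])/K[0,0]*z,(v-K[1,2])/K[1,1]*z,z],-1)
    w=(p-t)@R; w[z<=0]=np.nan; return w
E
python3 - <<'E'
from h import *
for n in ('scene','side'):
    c,K,R,t=cam(n); cv2.imwrite(f'pics/{n}0.png',c['img'][:,:,::-1]); print(n,-R.T@t,K[0,0])
    np.savez(f'{n}0.npz',img=c['img'],rz=c['range_z'],K=K,R=R,t=t)
s=env.get_state();print(s)
E
```

```text
scene [1042.14717619 -287.03670383  773.01463108] 466.72950763095434
side [230.60698369 575.30939295 847.36518478] 557.5064379275392
{'clock': 0.1, 'joints': array([-7.94843315e+01,  1.50944980e+01, -2.80065808e+00,  7.21606204e+01,
       -5.02671941e-04,  8.10996386e+01]), 'joint_velocities': array([-0.02272575,  0.00959925,  0.06126072, -0.10227178, -0.10706122,
       -0.06575831]), 'tau': array([ 3.69882211e-03, -6.38575959e+01,  3.85064256e+01,  9.91157518e-03,
       -2.42173592e-04, -5.36426796e-06]), 'eef_pos': array([ 174.44574478, -494.88360883,  230.88423494]), 'eef_rot': array([-1.79944817e+02, -8.13292467e-03,  1.94160262e+01]), 'wrist_force': array([ 0.22541581, -0.46867177, -0.20997239]), 'moment': array([-0.00543866,  0.02872968,  0.00073835]), 'finger_force': 0.0, 'finger_gap': 85.62574569886543}
```

View pics/scene0.png

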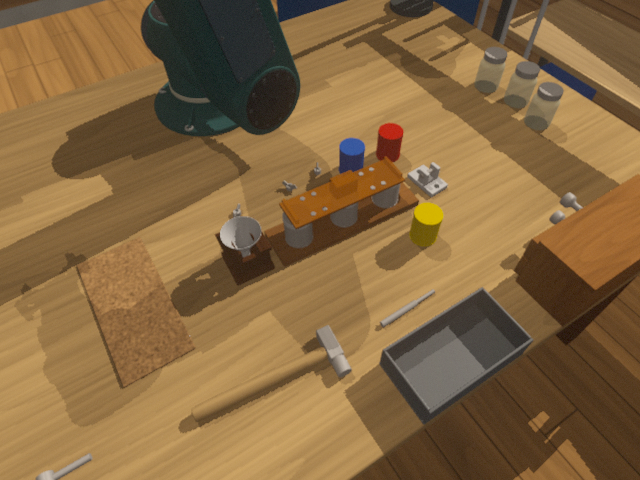

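View pics/side0.png

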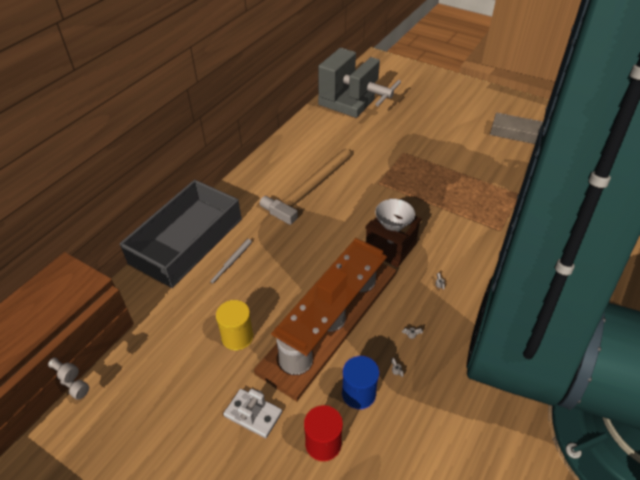

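The scene view shows the amber base across the three tins, with its riser at about (343,183). The funnel is at (241,240), the pad around (135,310), and the hinge block at (428,180). The side view shows the base from (368,250) to (300,335), the funnel at (395,215), and the pad partly hidden by the arm at (450,190). Next I'll measure the base and the pad.

```bash
cat > m1.py <<'E'
from h import *
from scipy.optimize import least_squares
D={}
for n in ('scene','side'):
    f=np.load(n+'0.npz'); D[n]=f; hsv=cv2.cvtColor(f['img'],cv2.COLOR_RGB2HSV)
    pts={'scene':[(310,205),(345,178),(343,190),(130,310),(110,280),(300,255),(250,330),(390,180)],'side':[(330,290),(335,300),(450,190),(355,255),(290,375)]}[n]
    for p in pts: print(n,p,hsv[p[1],p[0]],f['rz'][p[1],p[0]])
    m=((hsv[...,0]<=14)&(hsv[...,1]>195)&(hsv[...,2]>90)).astype(np.uint8)*255
    m[:, :200 if n=='side' else 270]=0; m[:130]=0; m[:,420:]=0; m[360:]=0
    if n=='side': m[400:]=0
    m=cv2.morphologyEx(m,cv2.MORPH_OPEN,np.ones((3,3)))
    cs,_=cv2.findContours(m,0,2); c=max(cs,key=cv2.contourArea)
    print(n,cv2.contourArea(c)); ap=cv2.approxPolyDP(c,4,True)[:,0]; print(ap.tolist())
    for p in ap: print(p, onz(f['K'],f['R'],f['t'],*p,88).round(1))
    im=f['img'][:,:,::-1].copy(); cv2.drawContours(im,[c],-1,(0,255,0),1)
    if n=='scene':
        mp=((hsv[...,0]>=8)&(hsv[...,0]<=17)&(hsv[...,1]>100)).astype(np.uint8)
    D[n+'im']=im
a=D['scene']['img'].shape
A=cv2.resize(D['sceneim'][140:290,200:440],None,fx=3.3,fy=3.3,interpolation=2)[:290*2]
B=cv2.resize(D['sideim'][180:400,220:440],None,fx=2.6,fy=2.6,interpolation=2)
cv2.imwrite('pics/a1.png',A); cv2.imwrite('pics/b1.png',B)
E
python3 m1.py
```

```text
scene (310, 205) [ 15 211 155] 901.8659
scene (345, 178) [ 15 228 153] 897.7281
scene (343, 190) [ 15 224 133] 898.356
scene (130, 310) [ 15 139 141] 863.62445
scene (110, 280) [ 15 143 166] 898.9739
scene (300, 255) [ 11 148  79] 921.6338
scene (250, 330) [ 18 126 184] 841.4055
scene (390, 180) [ 16 222 145] 938.0588
scene 193.0
[[379, 130], [386, 140], [398, 141], [402, 130]]
[379 130] [417.8 241.7  88. ]
[386 140] [452.5 235.1  88. ]
[398 141] [469.1 255.   88. ]
[402 130] [445.3 284.5  88. ]
side (330, 290) [ 11 218 118] 912.7308
side (335, 300) [ 11 214 106] 941.9324
side (450, 190) [ 13 152 134] 1251.6777
side (355, 255) [ 12 211 109] 1009.1852
side (290, 375) [ 11 162 110] 927.05597
side 4360.0
[[381, 251], [355, 239], [345, 251], [351, 258], [344, 261], [340, 256], [343, 266], [337, 270], [332, 265], [301, 300], [307, 309], [295, 307], [292, 313], [298, 319], [291, 322], [286, 317], [273, 335], [306, 353], [382, 261]]
[381 251] [500.1 -53.2  88. ]
[355 239] [555.2 -54.4  88. ]
[345 251] [555.9 -18.8  88. ]
[351 258] [538.2  -9.9  88. ]
[344 261] [545.3   2.9  88. ]
[340 256] [557.5  -3.6  88. ]
[343 266] [540.9  13.9  88. ]
[337 270] [545.2  27.5  88. ]
[332 265] [558.8  22.2  88. ]
[301 300] [563.2 116.   88. ]
[307 309] [544.5 126.3  88. ]
[295 307] [563.8 133.4  88. ]
[292 313] [561.2 146.1  88. ]
[298 319] [546.1 150.9  88. ]
[291 322] [552.6 161.9  88. ]
[286 317] [565.2 158.   88. ]
[273 335] [563.2 197.9  88. ]
[306 353] [500.  197.9  88. ]
[382 261] [487.3 -32.9  88. ]
```

```bash
cat > m1.py <<'E'
from h import *
D={};Q={}
def tri(a,b):
    (o1,d1),(o2,d2)=a,b; A=np.stack([d1,-d2],1); s=np.linalg.lstsq(A,o2-o1,rcond=None)[0]
    p,q=o1+s[0]*d1,o2+s[1]*d2; return (p+q)/2,np.linalg.norm(p-q)
for n in ('scene','side'):
    f=np.load(n+'0.npz'); D[n]=f; hsv=cv2.cvtColor(f['img'],cv2.COLOR_RGB2HSV); Kt=(f['K'],f['R'],f['t'])
    m=((hsv[...,0]>=8)&(hsv[...,0]<=18)&(hsv[...,1]>185)&(hsv[...,2]>70)).astype(np.uint8)*255
    roi=np.zeros_like(m); x0,y0,x1,y1=(270,150,415,230) if n=='scene' else (260,230,395,360); roi[y0:y1,x0:x1]=1; m*=roi
    m=cv2.morphologyEx(m,cv2.MORPH_CLOSE,np.ones((5,5)))
    c=max(cv2.findContours(m,0,2)[0],key=cv2.contourArea)
    im=f['img'][:,:,::-1].copy(); cv2.drawContours(im,[c],-1,(0,255,0),1)
    h=cv2.convexHull(c)[:,0]; ap=cv2.approxPolyDP(h,3,True); print(n,cv2.contourArea(c),ap.reshape(-1,2).tolist())
    g=np.array([onz(*Kt,*p,88)[:2] for p in h],np.float32); r=cv2.minAreaRect(g); print('base rect z88',r)
    # pad
    bl=cv2.cvtColor(cv2.GaussianBlur(f['img'],(7,7),0),cv2.COLOR_RGB2HSV)
    m=((bl[...,0]<=16)&(bl[...,1]>118)).astype(np.uint8)*255
    roi[:]=0; x0,y0,x1,y1=(65,225,200,395) if n=='scene' else (370,140,540,240); roi[y0:y1,x0:x1]=1; m*=roi
    m=cv2.morphologyEx(cv2.morphologyEx(m,cv2.MORPH_CLOSE,np.ones((5,5))),cv2.MORPH_OPEN,np.ones((5,5)))
    c=max(cv2.findContours(m,0,2)[0],key=cv2.contourArea); cv2.drawContours(im,[c],-1,(255,0,0),1)
    g=np.array([onz(*Kt,*p,5)[:2] for p in c[:,0]],np.float32); print('pad z5',cv2.minAreaRect(g),[onz(*Kt,*p[0],5)[:2].round().tolist() for p in cv2.approxPolyDP(cv2.convexHull(c),5,True)])
    w=cloud({'range_z':f['rz']},*Kt)
    if n=='scene': print('depth heights pad',w[300:320,125:140,2].mean(),'riser',w[176:182,338:350,2].mean(),w[176:182,338:350].mean((0,1)))
    D[n+'im']=im
A=cv2.resize(D['sceneim'][140:400,60:440],None,fx=2,fy=2,interpolation=2)
cv2.imwrite('pics/a1.png',A); cv2.imwrite('pics/b1.png',cv2.resize(D['sideim'][140:370,240:560],None,fx=2.5,fy=2.5,interpolation=2))
E
python3 m1.py
```

```text
scene 3482.0 [[404, 179], [317, 228], [296, 228], [280, 205], [283, 199], [383, 156], [390, 157]]
base rect z88 ((531.1556396484375, 79.19270324707031), (261.3920593261719, 96.88300323486328), 89.14936065673828)
pad z5 ((466.82879638671875, -346.907958984375), (338.2715148925781, 196.42279052734375), 2.7719621658325195) [[351.0, -306.0], [512.0, -246.0], [633.0, -307.0], [633.0, -436.0], [309.0, -447.0]]
depth heights pad nan riser nan [nan nan nan]
side 4823.0 [[382, 251], [383, 261], [306, 354], [272, 334], [355, 239]]
base rect z88 ((526.0881958007812, 71.65122985839844), (256.9605712890625, 72.7685546875), 87.1600112915039)
pad z5 ((475.53228759765625, -389.1700134277344), (412.2658996582031, 333.3544006347656), 31.471620559692383) [[376.0, -622.0], [330.0, -284.0], [564.0, -139.0], [724.0, -433.0]]
```

View pics/a1.png

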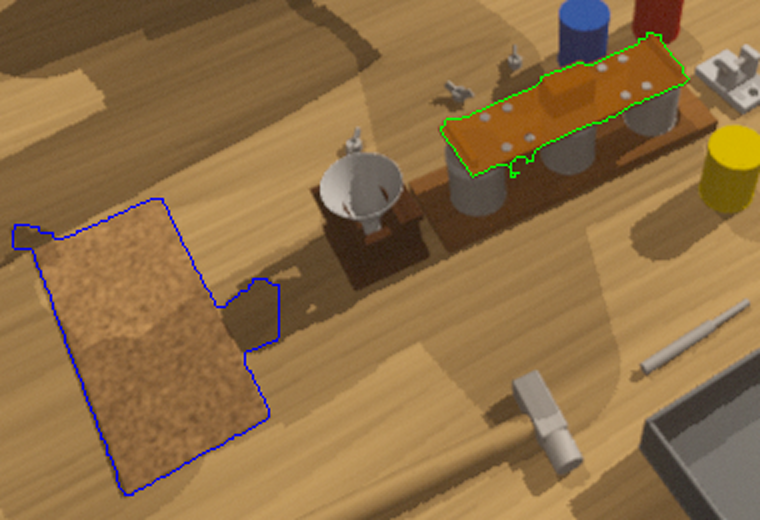

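View pics/b1.png

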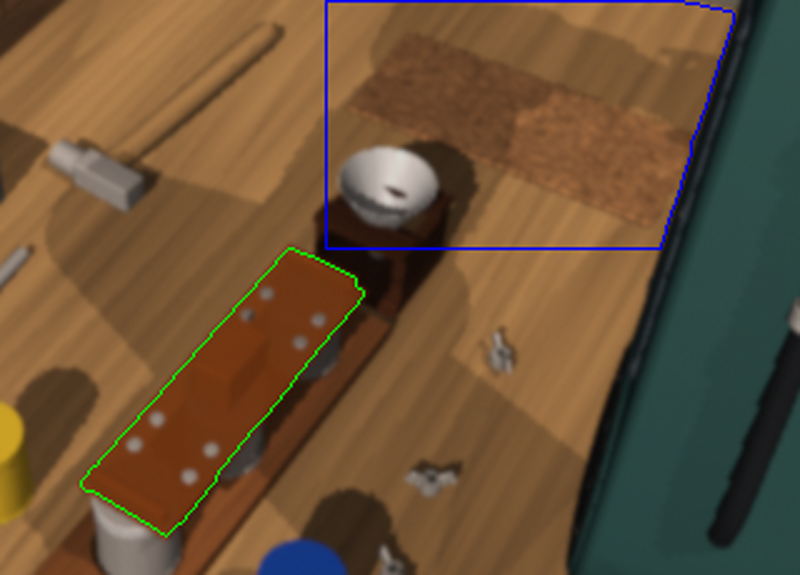

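The green outline fits the plate, and the riser is seen at about crop (568,85) in the scene view. The pad mask leaks into shadow, but three of its corners are clear in the full scene image: (140,239), (194,348) and (122,388). Now I'll triangulate the corners.

```bash
cat >> h.py <<'E'
def tri(a,b):
    (o1,d1),(o2,d2)=a,b; A=np.stack([d1,-d2],1); s=np.linalg.lstsq(A,o2-o1,rcond=None)[0]
    p,q=o1+s[0]*d1,o2+s[1]*d2; return (p+q)/2,np.linalg.norm(p-q)
E
python3 - <<'E'
from h import *
S,T=[(lambda f:(f['K'],f['R'],f['t']))(np.load(n+'0.npz')) for n in ('scene','side')]
for a,b in [((296.5,228),(356,239)),((280.5,205),(385.6,257)),((404,180),(272,334))]:
    p,e=tri(ray(*S,*a),ray(*T,*b)); print('base',p.round(1),round(e,1))
for q,M in (((140,239),S),((194.5,348),S),((122.5,387.5),S),((77,265),S),((240+410/2.5,140+33/2.5),T),((240+352/2.5,140+108/2.5),T)): print('pad',onz(*M,*q,5).round(1))
p,e=tri(ray(*S,194.5,348),ray(*T,240+352/2.5,140+108/2.5)); print('padBR tri',p,e)
print('scene riser',onz(*S,60+568/2,140+83/2,124),'side',onz(*T,240+225/2.5,140+350/2.5,124))
# depth around pad and base
for n in ('scene','side'):
    f=np.load(n+'0.npz'); w=cloud({'range_z':f['rz']},f['K'],f['R'],f['t'])
    for (u,v) in ([(135,290),(140,340),(320,200),(345,178),(300,242)] if n=='scene' else [(450,190),(330,285),(310,310),(335,284)]): print(n,u,v,np.nanmedian(w[v-3:v+4,u-3:u+4].reshape(-1,3),0).round(1))
E
```

```text
base [555.2 -52.5  88.3] 5.9
base [488.  -47.4  83.9] 1.4
base [566.6 195.8  85.5] 0.4
pad [ 350. -308.    5.]
pad [ 633.3 -306.6    5. ]
pad [ 634.1 -435.1    5. ]
pad [ 345.1 -434.7    5. ]
pad [ 629.6 -429.6    5. ]
pad [ 626.4 -304.4    5. ]
padBR tri [ 6.29364200e+02 -3.07731132e+02  2.60121849e-01] 3.1914314578766496
scene riser [534.4330718  69.939597  124.       ] side [529.15838108  78.04759296 124.        ]
scene 135 290 [ 464.1 -356.     7.1]
scene 140 340 [ 568.3 -382.     6.3]
scene 320 200 [523.   22.8  89.5]
scene 345 178 [528.6  75.8 125.6]
scene 300 242 [550.1 -42.1  28.7]
side 450 190 [ 483.6 -364.7    5. ]
side 330 285 [523.5  87.8 124.2]
side 310 310 [538.9 125.6  88.7]
side 335 284 [517.3  80.1 123.9]
```

```bash
python3 -m handwheel '[[[0,0,0,0,0,-9.7,1],[0,0,0,0,0,-9.7,1],[0,0,0,0,0,-9.7,1],[0,0,0,0,0,-9.7,1],[0,0,0,0,0,-9.7,1],[0,0,0,0,0,-9.7,1],[0,0,0,0,0,-9.7,1],[0,0,0,0,0,0,1]]]' 40
python3 -m handwheel '[[[15,8,0,0,0,0,1],[30,17,0,0,0,0,1],[30,17,0,0,0,0,1],[30,17,0,0,0,0,1],[30,17,0,0,0,0,1],[30,17,0,0,0,0,1],[30,17,0,0,0,0,1],[30,17,0,0,0,0,1],[30,17,0,0,0,0,1],[30,17,0,0,0,0,1],[30,17,0,0,0,0,1],[30,17,0,0,0,0,1],[30,17,0,0,0,0,1],[30,17,0,0,0,0,1],[30,17,0,0,0,0,1],[30,17,0,0,0,0,1],[30,16,0,0,0,0,1],[30,16,0,0,0,0,1],[30,16,0,0,0,0,1]]]'
python3 -m handwheel '[[[18,10,0,0,0,0,1],[12,5,0,0,0,0,1],[0,0,0,0,0,0,1],[0,0,0,0,0,0,1]]]'
python3 - <<'E'
from h import *
s=env.get_state(); print(s['eef_pos'],s['eef_rot'],s['wrist_force'],s['joints'])
c,K,R,t=cam('wrist'); cv2.imwrite('pics/w1.png',c['img'][:,:,::-1]); np.savez('w1.npz',img=c['img'],rz=c['range_z'],K=K,R=R,t=t); print(-R.T@t,K[0,0])
E
```

```text
clock: 1.1
eef_pos: [174.4, -495.0, 231.1]
eef_rot: [-180.0, -0.0, 87.3]
wrist_force: [-0.5, 0.6, -0.2]
finger_gap: 85.3
finger_force: 0.0
clock: 3.48
eef_pos: [510.9, 46.4, 231.3]
eef_rot: [-180.0, -0.0, 87.2]
wrist_force: [0.2, -0.7, 0.5]
finger_gap: 85.4
finger_force: 0.0
clock: 3.98
eef_pos: [527.2, 73.3, 231.4]
eef_rot: [-180.0, 0.0, 87.3]
wrist_force: [0.8, 0.2, -0.0]
finger_gap: 85.2
finger_force: 0.0
[527.19189679  73.3181557  231.35854826] [-1.79992856e+02  7.90194945e-03  8.72638250e+01] [ 0.81066841  0.16773193 -0.00098961] [-8.53372764e-01  1.57957667e+01 -1.73000294e+00  7.24816299e+01
 -7.66297370e-03  9.18828032e+01]
[530.23245149 139.41952688 373.1524743 ] 367.86219299374153
```

View pics/w1.png

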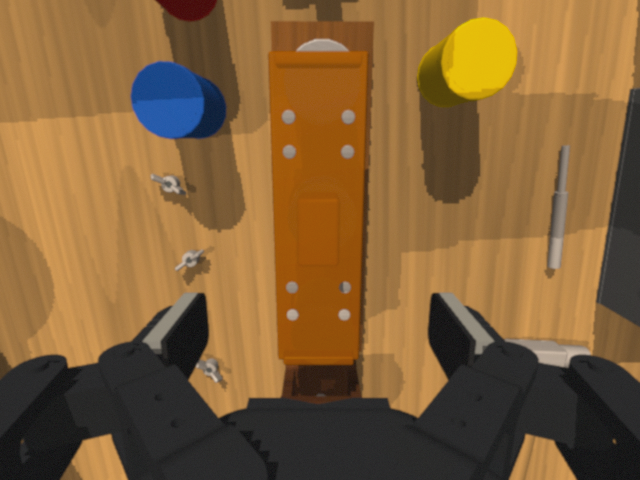

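The wrist view, fingers at left and right, shows the riser top as a rectangle at about (299–338, 198–265), centred at (318.5,231). The plate is aligned with the tool.

```bash
python3 - <<'E'
from h import *
f=np.load('w1.npz'); M=(f['K'],f['R'],f['t'])
for p in [(318.5,231),(299,231),(338,231),(318.5,198),(318.5,265)]: print(p,onz(*M,*p,124).round(1))
w=cloud({'range_z':f['rz']},*M); print(w[220:245,310:328].reshape(-1,3).mean(0))
for p in [(272,66),(367,66),(279,356),(357,356)]: print(p,onz(*M,*p,90).round(1))
E
```

```text
(318.5, 231) [527.8  76.8 124. ]
(299, 231) [514.2  77.5 124. ]
(338, 231) [541.4  76.2 124. ]
(318.5, 198) [528.9 100.  124. ]
(318.5, 265) [526.6  51.8 124. ]
[nan nan nan]
(272, 66) [500.2 190.2  90. ]
(367, 66) [567.5 187.   90. ]
(279, 356) [487.7 -42.4  90. ]
(357, 356) [555.7 -45.7  90. ]
```

```bash
python3 -m handwheel '[[[3,0,20,0,0,0,1],[0,0,30,0,0,0,1],[0,0,30,0,0,0,1],[0,0,30,0,0,0,1],[0,0,20,0,0,0,1],[0,0,6,0,0,0,1],[0,0,0,0,0,0,1],[0,0,0,0,0,0,-1],[0,0,0,0,0,0,-1],[0,0,0,0,0,0,-1],[0,0,0,0,0,0,-1],[0,0,0,0,0,0,-1],[0,0,0,0,0,0,-1],[0,0,0,0,0,0,-1],[0,0,0,0,0,0,-1]]]' 60
```

```text
clock: 5.9
eef_pos: [527.8, 76.9, 95.7]
eef_rot: [180.0, 0.0, 87.3]
wrist_force: [-2.1, -0.3, 6.4]
finger_gap: 28.7
finger_force: 60.4
```

```bash
python3 -m handwheel '[[[0,0,-4,0,0,0,-1],[0,0,-8,0,0,0,-1],[0,0,-15,0,0,0,-1],[0,0,-20,0,0,0,-1],[0,0,-20,0,0,0,-1],[0,0,-20,0,0,0,-1],[0,0,-15,0,0,0,-1],[0,0,-8,0,0,0,-1],[0,0,0,0,0,0,-1],[0,0,0,0,0,0,-1]]]'
```

```text
clock: 7.15
eef_pos: [527.5, 76.9, 204.7]
eef_rot: [-180.0, 0.0, 87.3]
wrist_force: [-1.0, 0.9, -2.9]
finger_gap: 29.4
finger_force: 59.4
```

```bash
python3 -m handwheel '[[[-10,0,0,0,0,0,-1],[-20,-1,0,0,0,0,-1],[-27,-1,0,0,0,0,-1],[-27,-1,0,0,0,0,-1],[-27,-1,0,0,0,0,-1],[-27,-1,0,0,0,0,-1],[-27,-1,0,0,0,0,-1],[-27,-1,0,0,0,0,-1],[-27,-1,0,0,0,0,-1],[-27,-1,0,0,0,0,-1],[-27,-1,0,0,0,0,-1],[-27,-1,0,0,0,0,-1],[-27,-1,0,0,0,0,-1],[-27,-1,0,0,0,0,-1],[-27,-1,0,0,0,0,-1],[-27,-1,0,0,0,0,-1],[-25,-1,0,0,0,0,-1],[-16,0,0,0,0,0,-1],[0,0,0,0,0,0,-1]]]'
python3 -m handwheel '[[[0,0,0,0,0,4.3,-1],[0,0,0,0,0,8,-1],[0,0,0,0,0,9,-1],[0,0,0,0,0,9,-1],[0,0,0,0,0,9,-1],[0,0,0,0,0,9,-1],[0,0,0,0,0,9,-1],[0,0,0,0,0,9,-1],[0,0,0,0,0,9,-1],[0,0,0,0,0,8,-1],[0,0,0,0,0,4,-1],[0,0,0,0,0,0,-1],[0,0,0,0,0,0,-1]]]'
```

```text
clock: 9.52
eef_pos: [490.5, -371.7, 204.9]
eef_rot: [-180.0, -0.0, 87.3]
wrist_force: [0.4, 0.2, -2.2]
finger_gap: 28.9
finger_force: 59.4
clock: 11.15
eef_pos: [490.8, -370.4, 205.3]
eef_rot: [-180.0, -0.0, 0.1]
wrist_force: [-0.8, -0.4, -2.7]
finger_gap: 29.4
finger_force: 59.4
```

```bash
python3 -m handwheel '[[[0,0,15,0,0,0,-1],[0,0,25,0,0,0,-1],[0,0,30,0,0,0,-1],[0,0,30,0,0,0,-1],[0,0,25,0,0,0,-1],[0,0,20,0,0,0,-1],[0,0,15,0,0,0,-1],[0,0,10,0,0,0,-1],[0,0,5,0,0,0,-1],[0,0,0,0,0,0,-1],[0,0,0,0,0,0,-1]]]'
python3 - <<'E'
from h import *
for n in ('scene','side'):
    c,K,R,t=cam(n); w=cloud(c,K,R,t); hsv=cv2.cvtColor(c['img'],cv2.COLOR_RGB2HSV)
    m=(hsv[...,0]>=8)&(hsv[...,0]<=18)&(hsv[...,1]>190)&(hsv[...,2]>60)&(w[...,1]<-300)&(w[...,1]>-450)&(w[...,2]>8)
    p=w[m]; print(n,len(p),np.nanmedian(p,0))
    for a in (360,400,440,540,580,620):
        q=p[(abs(p[:,0]-a)<15)]; print(a,len(q),np.percentile(q[:,2],[20,50,80]).round(1) if len(q) else '', q[:,1].min() if len(q) else '',q[:,1].max() if len(q) else '')
E
```

```text
clock: 12.52
eef_pos: [490.9, -371.1, 30.8]
eef_rot: [180.0, -0.0, 0.0]
wrist_force: [0.1, 0.1, -2.3]
finger_gap: 28.9
finger_force: 59.4
scene 2795 [ 537.06995163 -372.15063224   25.42784229]
360 18 [24.1 25.4 30.8] -343.5632073097164 -336.89814803757037
400 14 [23.6 24.3 24.9] -343.98027231784107 -336.7298012479584
440 5 [22.8 23.8 24.6] -393.53392383671166 -342.7678226780439
540 512 [23.7 24.8 25.8] -407.37553059392496 -336.16502671460074
580 487 [23.8 24.8 25.9] -407.3915285286871 -336.1901862073967
620 358 [24.2 28.4 37.4] -405.8947403216459 -336.7453214672638
side 1165 [ 537.39933234 -357.13506949   23.59576408]
360 0   
400 0   
440 14 [21.1 22.9 23.7] -350.04138915237 -332.9602344832873
540 219 [21.6 23.1 24.5] -405.4498368147874 -332.956400785913
580 226 [21.6 23.1 24.4] -406.9151588631817 -334.4141928956843
620 33 [24.5 35.2 36.5] -396.2163749527879 -335.0454848970185
```

```bash
python3 -m handwheel '[[[0,0,5,0,0,0,-1],[0,0,4,0,0,0,-1],[0,0,2,0,0,0,-1],[0,0,1,0,0,0,-1],[0,0,0,0,0,0,-1],[0,0,0,0,0,0,-1]]]'
```

```text
clock: 13.38
eef_pos: [490.5, -370.7, 18.7]
eef_rot: [180.0, 0.0, 0.0]
wrist_force: [-2.2, 2.5, 6.6]
finger_gap: 29.2
finger_force: 60.5
```

```bash
python3 -m handwheel '[[[0,0,0,0,0,0,0],[0,0,0,0,0,0,0],[0,0,0,0,0,0,1],[0,0,-2,0,0,0,1],[0,0,-5,0,0,0,1],[0,0,-10,0,0,0,1],[0,0,-20,0,0,0,1],[0,0,-30,0,0,0,1],[0,0,-40,0,0,0,1],[0,0,-40,0,0,0,1],[0,0,-40,0,0,0,1],[0,0,-25,0,0,0,1],[0,0,0,0,0,0,1]]]'
python3 - <<'E'
from h import *
for n in ('scene','side'):
    c,K,R,t=cam(n); w=cloud(c,K,R,t); hsv=cv2.cvtColor(c['img'],cv2.COLOR_RGB2HSV)
    m=(hsv[...,0]>=8)&(hsv[...,0]<=18)&(hsv[...,1]>190)&(hsv[...,2]>60)&(w[...,1]<-300)&(w[...,1]>-450)&(w[...,2]>8)
    p=w[m]; print(n,len(p),np.median(p[:,2]),p.min(0),p.max(0))
    cv2.imwrite(f'pics/{n}2.png',c['img'][:,:,::-1]); np.savez(f'{n}2.npz',img=c['img'],rz=c['range_z'],K=K,R=R,t=t)
    # grey tin lids: low saturation at z~82 near row
    k=(hsv[...,1]<70)&(abs(w[...,2]-82)<6)&(abs(w[...,0]-527)<60)&(w[...,1]>-80)&(w[...,1]<230)
    nn,l,st,ce=cv2.connectedComponentsWithStats(k.astype(np.uint8))
    for i in range(1,nn):
        if st[i,4]>60:
            el=cv2.fitEllipse(max(cv2.findContours((l==i).astype(np.uint8),0,1)[0],key=len)); q=w[l==i]; print(st[i],ce[i].round(1),np.median(q,0).round(1),'ell',el,onz(K,R,t,*el[0],82).round(1))
E
```

```text
clock: 15.0
eef_pos: [491.2, -371.4, 232.7]
eef_rot: [179.8, -0.2, 0.0]
wrist_force: [-0.0, -0.3, -0.7]
finger_gap: 85.4
finger_force: 0.0
scene 4258 13.297678797560481 [ 366.06492049 -407.2104008     8.0574088 ] [ 613.32283796 -335.68995505   52.56240551]
[374 165  28  23 485] [387.3 175.8] [537.6 175.7  83.5] ell ((387.31964111328125, 175.75588989257812), (21.37267303466797, 27.091480255126953), 94.78900146484375) [536.1 176.8  82. ]
[331 183  28  24 522] [344.1 194.7] [533.4  72.5  83.5] ell ((344.1459655761719, 194.7055206298828), (22.54174041748047, 27.720382690429688), 91.38043212890625) [531.7  73.3  82. ]
[282 204  30  25 574] [296.7 215.7] [528.9 -33.8  83.5] ell ((296.7266540527344, 215.70086669921875), (23.79468536376953, 28.78760528564453), 85.74971771240234) [527.6 -33.2  82. ]
side 1631 12.202463737015133 [ 418.03455372 -405.68401773    8.00405267] [ 611.15389574 -331.36277633   50.71295104]
[347 245  31  26 617] [362.1 256.5] [525.  -28.1  82.2] ell ((362.15631103515625, 256.57757568359375), (24.338760375976562, 30.467599868774414), 91.56816101074219) [525.  -28.1  82. ]
[314 282  33  29 722] [329.8 295.2] [529.4  78.5  82.2] ell ((329.803466796875, 295.2548522949219), (27.214202880859375, 32.044498443603516), 85.64704132080078) [529.4  77.9  82. ]
[277 322  35  32 867] [293.9 337.4] [534.4 181.2  82.2] ell ((293.9232482910156, 337.4281311035156), (30.215065002441406, 34.72575759887695), 82.1337890625) [534.4 180.9  82. ]
```

View pics/scene2.png

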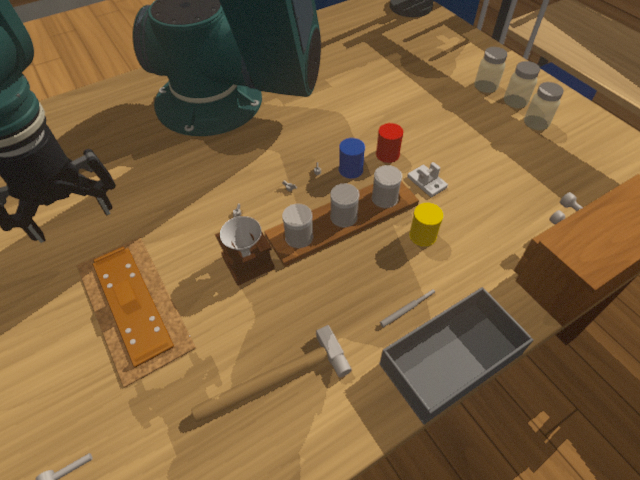

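The base now lies flat on the pad. In the scene view the three tin lids are at (297,216), (344,195) and (387,176), about 82 mm high. I'll turn back and hover over the tin by the funnel.

```bash
python3 -m handwheel '[[[0,0,0,0,0,-7.5,1],[0,0,0,0,0,-10,1],[0,0,0,0,0,-10,1],[0,0,0,0,0,-10,1],[0,0,0,0,0,-10,1],[0,0,0,0,0,-10,1],[0,0,0,0,0,-10,1],[0,0,0,0,0,-10,1],[0,0,0,0,0,-10,1],[0,0,0,0,0,0,1]]]'
python3 -m handwheel '[[[16,1,0,0,0,0,1],[30,2,0,0,0,0,1],[35,2,0,0,0,0,1],[35,2,0,0,0,0,1],[35,2,0,0,0,0,1],[35,2,0,0,0,0,1],[35,2,0,0,0,0,1],[35,2,0,0,0,0,1],[35,2,0,0,0,0,1],[30,2,0,0,0,0,1],[20,1,0,0,0,0,1],[0,0,0,0,0,0,1],[0,0,0,0,0,0,1]]]'
cat > lid.py <<'E'
from h import *
s=env.get_state(); print(s['eef_pos'].round(1),s['eef_rot'].round(2),s['wrist_force'].round(2))
c,K,R,t=cam('wrist'); w=cloud(c,K,R,t); hsv=cv2.cvtColor(c['img'],cv2.COLOR_RGB2HSV)
k=(hsv[...,1]<70)&(abs(w[...,2]-82)<8)&(abs(w[...,0]-527)<60)&(w[...,1]>-80)&(w[...,1]<230)
nn,l,st,ce=cv2.connectedComponentsWithStats(k.astype(np.uint8))
for i in range(1,nn):
    if st[i,4]>300:
        el=cv2.fitEllipse(max(cv2.findContours((l==i).astype(np.uint8),0,1)[0],key=len)); q=w[l==i]; print(st[i],np.median(q,0).round(1),'ell',np.round(el[1],1),onz(K,R,t,*el[0],82).round(1))
cv2.imwrite('pics/wl_%d.png'%int(s['clock']*100),c['img'][:,:,::-1])
E
python3 lid.py
```

```text
clock: 16.35
eef_pos: [490.3, -370.6, 229.4]
eef_rot: [-179.9, -0.1, 87.4]
wrist_force: [-0.7, -0.1, 0.6]
finger_gap: 85.7
finger_force: 0.0
clock: 17.98
eef_pos: [525.1, -31.1, 230.3]
eef_rot: [-180.0, 0.0, 87.4]
wrist_force: [1.1, -0.1, -0.2]
finger_gap: 85.4
finger_force: 0.0
[525.1 -31.1 230.3] [-1.800e+02  1.000e-02  8.745e+01] [ 1.09 -0.15 -0.23]
[ 281   38   76   84 4960] [530.5  76.5  81.5] ell [75.2 82.4] [530.5  76.4  82. ]
[ 284  187   70   69 3734] [525.9 -29.3  81.3] ell [67.8 68.6] [526.  -29.3  82. ]
```

```bash
python3 -m handwheel '[[[2,1,15,0,0,0,1],[0,0,30,0,0,0,1],[0,0,35,0,0,0,1],[0,0,35,0,0,0,1],[0,0,30,0,0,0,1],[0,0,25,0,0,0,1],[0,0,14,0,0,0,1],[0,0,8,0,0,0,1],[0,0,0,0,0,0,1],[0,0,0,0,0,0,-1],[0,0,0,0,0,0,-1],[0,0,0,0,0,0,-1],[0,0,0,0,0,0,-1],[0,0,0,0,0,0,-1],[0,0,0,0,0,0,-1]]]' 60
```

```text
clock: 19.9
eef_pos: [526.8, -29.1, 39.1]
eef_rot: [179.9, 0.0, 87.5]
wrist_force: [-1.9, -0.6, 7.6]
finger_gap: 55.1
finger_force: 62.0
```

```bash
python3 -m handwheel '[[[0,0,-5,0,0,0,-1],[0,0,-10,0,0,0,-1],[0,0,-15,0,0,0,-1],[0,0,-15,0,0,0,-1],[0,0,-5,0,0,0,-1],[0,0,0,0,0,0,-1],[0,0,0,0,0,0,-1],[0,0,0,0,0,0,-1]]]'; python3 -m handwheel '[[[0,0,0,0,0,0,-1]]]';python3 -m handwheel '[[[0,0,0,0,0,0,-1]]]'; python3 - <<'E'
from h import *
w=[]
for n in ('side','scene')*2:
    s=env.get_state(); w.append(s['wrist_force'][2]); c,K,R,t=cam(n)
    W=cloud(c,K,R,t); hsv=cv2.cvtColor(c['img'],cv2.COLOR_RGB2HSV)
print(w)
E
```

```text
clock: 20.9
eef_pos: [526.3, -29.0, 87.8]
eef_rot: [-180.0, -0.0, 87.5]
wrist_force: [0.0, -0.4, -5.9]
finger_gap: 54.6
finger_force: 64.7
clock: 21.02
eef_pos: [526.4, -29.1, 88.0]
eef_rot: [-180.0, -0.0, 87.5]
wrist_force: [0.4, -0.4, -6.3]
finger_gap: 54.8
finger_force: 64.7
clock: 21.15
eef_pos: [526.5, -29.1, 88.2]
eef_rot: [-180.0, -0.0, 87.5]
wrist_force: [0.3, -0.3, -6.4]
finger_gap: 55.0
finger_force: 64.7
[np.float64(-6.4481220542329805), np.float64(-6.075309688515345), np.float64(-6.236870087863724), np.float64(-6.063109382245547)]
```

```bash
python3 -m handwheel '[[[0,0,8,0,0,0,-1],[0,0,15,0,0,0,-1],[0,0,12,0,0,0,-1],[0,0,8,0,0,0,-1],[0,0,4,0,0,0,-1],[0,0,2,0,0,0,-1],[0,0,0,0,0,0,-1],[0,0,0,0,0,0,-1]]]'
```

```text
clock: 22.35
eef_pos: [526.7, -29.1, 39.5]
eef_rot: [180.0, 0.0, 87.5]
wrist_force: [-0.3, -0.5, -5.6]
finger_gap: 55.2
finger_force: 64.9
```

```bash
python3 -m handwheel '[[[0,0,1,0,0,0,-1],[0,0,0.5,0,0,0,-1],[0,0,0,0,0,0,-1]]]'
```

```text
clock: 22.72
eef_pos: [526.8, -29.2, 39.0]
eef_rot: [179.9, 0.0, 87.5]
wrist_force: [-5.8, 1.6, 16.5]
finger_gap: 55.0
finger_force: 67.0
```

```bash
python3 -m handwheel '[[[0,0,0,0,0,0,1],[0,0,0,0,0,0,1],[0,0,0,0,0,0,1],[0,0,-5,0,0,0,1],[0,0,-15,0,0,0,1],[0,0,-25,0,0,0,1],[0,0,-25,0,0,0,1],[0,0,-25,0,0,0,1],[0,0,-15,0,0,0,1],[20,0,0,0,0,0,1],[30,-1,0,0,0,0,1],[35,0,0,0,0,0,1],[20,0,0,0,0,0,1],[0,0,0,0,0,0,1],[0,0,0,0,0,0,1]]]'; python3 lid.py; python3 - <<'E'
from h import *
c,K,R,t=cam('side'); w=cloud(c,K,R,t); hsv=cv2.cvtColor(c['img'],cv2.COLOR_RGB2HSV)
k=(hsv[...,1]<70)&(abs(w[...,2]-82)<6)&(abs(w[...,0]-527)<60)&(w[...,1]>-80)&(w[...,1]<10); print(k.sum(),np.median(w[k],0),w[k].min(0),w[k].max(0))
E
```

```text
clock: 24.6
eef_pos: [530.1, 75.4, 147.9]
eef_rot: [180.0, 0.0, 87.5]
wrist_force: [-0.0, -0.7, -0.5]
finger_gap: 85.3
finger_force: 0.0
[530.1  75.4 147.9] [1.7999e+02 1.0000e-02 8.7510e+01] [-0.04 -0.7  -0.53]
[  265     2   109   119 10008] [535.2 180.6  81.4] ell [107.  117.7] [535.2 180.4  82. ]
[ 271  204   95   92 6810] [530.5  77.9  81.3] ell [91.4 93.4] [530.6  78.1  82. ]
[ 279  362   83   42 2553] [527.2 -15.2  81.1] ell [40.3 82.7] [527.3 -13.7  82. ]
64 [504.26010096 -26.91157166  81.07351073] [498.69075138 -53.30980173  76.0011997 ] [546.67908407  -5.39343349  84.13494401]
```

```bash
python3 -m handwheel '[[[1.5,0.5,14,0,0,0,1],[0,0,25,0,0,0,1],[0,0,25,0,0,0,1],[0,0,20,0,0,0,1],[0,0,15,0,0,0,1],[0,0,10,0,0,0,1],[0,0,0,0,0,0,1],[0,0,0,0,0,0,-1],[0,0,0,0,0,0,-1],[0,0,0,0,0,0,-1],[0,0,0,0,0,0,-1],[0,0,0,0,0,0,-1],[0,0,0,0,0,0,-1]]]' 60
python3 -m handwheel '[[[0,0,-5,0,0,0,-1],[0,0,-10,0,0,0,-1],[0,0,-15,0,0,0,-1],[0,0,-15,0,0,0,-1],[0,0,-5,0,0,0,-1],[0,0,0,0,0,0,-1],[0,0,0,0,0,0,-1],[0,0,0,0,0,0,-1],[0,0,0,0,0,0,-1]]]'; python3 -m handwheel '[[[0,0,0,0,0,0,-1]]]'
```

```text
clock: 26.32
eef_pos: [531.0, 77.3, 39.6]
eef_rot: [179.9, 0.0, 87.5]
wrist_force: [-1.8, -0.6, 5.5]
finger_gap: 54.8
finger_force: 63.0
clock: 27.45
eef_pos: [530.5, 77.3, 88.5]
eef_rot: [-180.0, 0.0, 87.5]
wrist_force: [-0.5, 0.3, -2.3]
finger_gap: 55.1
finger_force: 63.9
clock: 27.58
eef_pos: [530.6, 77.3, 88.7]
eef_rot: [-180.0, -0.0, 87.5]
wrist_force: [0.5, 0.1, -4.1]
finger_gap: 55.0
finger_force: 63.9
```

```bash
cat > wt.py <<'E'
from h import *
w=[]
for i in range(10): env.camera('side'); w.append(env.get_state()['wrist_force'][2])
print(np.round(w,2),np.mean(w))
E
python3 wt.py
python3 -m handwheel '[[[0,0,8,0,0,0,-1],[0,0,15,0,0,0,-1],[0,0,12,0,0,0,-1],[0,0,8,0,0,0,-1],[0,0,4,0,0,0,-1],[0,0,2,0,0,0,-1],[0,0,1,0,0,0,-1],[0,0,0,0,0,0,-1]]]'
```

```text
[-2.86 -2.57 -2.65 -2.87 -3.33 -2.42 -3.04 -2.34 -2.38 -2.49] -2.69442538353226
clock: 29.08
eef_pos: [530.7, 77.3, 39.6]
eef_rot: [180.0, 0.0, 87.5]
wrist_force: [-5.2, -0.1, 7.8]
finger_gap: 54.7
finger_force: 64.7
```

```bash
python3 -m handwheel '[[[0,0,0,0,0,0,1],[0,0,0,0,0,0,1],[0,0,0,0,0,0,1],[0,0,-5,0,0,0,1],[0,0,-15,0,0,0,1],[0,0,-25,0,0,0,1],[0,0,-25,0,0,0,1],[0,0,-25,0,0,0,1],[0,0,-15,0,0,0,1],[20,0,0,0,0,0,1],[30,0,0,0,0,0,1],[34,0,0,0,0,0,1],[20,0,0,0,0,0,1],[0,0,0,0,0,0,1],[0,0,0,0,0,0,1]]]'; python3 lid.py
```

```text
clock: 30.95
eef_pos: [535.1, 180.6, 148.8]
eef_rot: [-180.0, 0.0, 87.5]
wrist_force: [0.0, 0.4, -0.3]
finger_gap: 85.3
finger_force: 0.0
[535.1 180.6 148.8] [-1.7999e+02  2.0000e-02  8.7500e+01] [ 0.02  0.42 -0.32]
[ 271  206   95   92 6746] [535.3 181.6  81.3] ell [91.1 92.9] [535.3 181.8  82. ]
[ 277  359   83   45 2778] [531.2  90.6  81.1] ell [43.4 83.5] [531.1  92.   82. ]
```

```bash
python3 -m handwheel '[[[1,0,15,0,0,0,1],[0,0,25,0,0,0,1],[0,0,25,0,0,0,1],[0,0,20,0,0,0,1],[0,0,15,0,0,0,1],[0,0,10,0,0,0,1],[0,0,0,0,0,0,1],[0,0,0,0,0,0,-1],[0,0,0,0,0,0,-1],[0,0,0,0,0,0,-1],[0,0,0,0,0,0,-1],[0,0,0,0,0,0,-1],[0,0,0,0,0,0,-1]]]' 60
python3 -m handwheel '[[[0,0,-5,0,0,0,-1],[0,0,-10,0,0,0,-1],[0,0,-15,0,0,0,-1],[0,0,-15,0,0,0,-1],[0,0,-5,0,0,0,-1],[0,0,0,0,0,0,-1],[0,0,0,0,0,0,-1],[0,0,0,0,0,0,-1],[0,0,0,0,0,0,-1]]]'; python3 wt.py; python3 -m handwheel '[[[0,0,8,0,0,0,-1],[0,0,15,0,0,0,-1],[0,0,12,0,0,0,-1],[0,0,8,0,0,0,-1],[0,0,4,0,0,0,-1],[0,0,2,0,0,0,-1],[0,0,1,0,0,0,-1],[0,0,0,0,0,0,-1]]]'
```

```text
clock: 32.62
eef_pos: [535.6, 182.3, 39.7]
eef_rot: [179.9, -0.0, 87.5]
wrist_force: [-2.2, -0.5, 6.0]
finger_gap: 55.3
finger_force: 63.0
clock: 33.75
eef_pos: [535.1, 182.2, 88.5]
eef_rot: [-180.0, 0.0, 87.5]
wrist_force: [-0.8, 0.3, -2.6]
finger_gap: 54.6
finger_force: 63.7
[-0.92 -1.49 -2.31 -2.06 -2.72 -2.27 -2.43 -1.2  -1.62 -3.29] -2.0308375845288755
clock: 35.25
eef_pos: [535.3, 182.2, 39.7]
eef_rot: [180.0, -0.0, 87.5]
wrist_force: [-5.1, -1.0, 8.2]
finger_gap: 54.7
finger_force: 64.4
```

The mean forces were about 6.2, 2.7 and 2.0 N, so the tin by the funnel is the heaviest. I'll release this one and go back to it.

```bash
python3 -m handwheel '[[[0,0,0,0,0,0,1],[0,0,0,0,0,0,1],[0,0,0,0,0,0,1],[0,0,-5,0,0,0,1],[0,0,-15,0,0,0,1],[0,0,-25,0,0,0,1],[0,0,-30,0,0,0,1],[0,0,-30,0,0,0,1],[0,0,-30,0,0,0,1],[0,0,-35,0,0,0,1],[0,0,-20,0,0,0,1],[-16,0,0,0,0,0,1],[-35,0,0,0,0,0,1],[-40,0,0,0,0,0,1],[-40,0,0,0,0,0,1],[-40,0,0,0,0,0,1],[-26,0,0,0,0,0,1],[-14,0,0,0,0,0,1],[0,0,0,0,0,0,1],[0,0,0,0,0,0,1]]]'; python3 lid.py
```

```text
clock: 37.75
eef_pos: [525.9, -27.9, 228.7]
eef_rot: [-180.0, -0.0, 87.5]
wrist_force: [0.1, 0.1, -0.2]
finger_gap: 85.9
finger_force: 0.0
[525.9 -27.9 228.7] [-1.7999e+02 -1.0000e-02  8.7540e+01] [ 0.12  0.14 -0.2 ]
[ 280   43   77   83 4959] [530.6  76.6  81.5] ell [75.5 82.1] [530.6  76.5  82. ]
[ 285  191   69   69 3742] [526.8 -29.4  81.3] ell [67.8 68.7] [526.8 -29.3  82. ]
```

```bash
python3 -m handwheel '[[[-1.3,1,15,0,0,0,1],[0,0,30,0,0,0,1],[0,0,35,0,0,0,1],[0,0,35,0,0,0,1],[0,0,30,0,0,0,1],[0,0,22,0,0,0,1],[0,0,14,0,0,0,1],[0,0,8,0,0,0,1],[0,0,0,0,0,0,1],[0,0,0,0,0,0,-1],[0,0,0,0,0,0,-1],[0,0,0,0,0,0,-1],[0,0,0,0,0,0,-1],[0,0,0,0,0,0,-1],[0,0,0,0,0,0,-1]]]' 70
python3 -m handwheel '[[[0,0,-5,0,0,0,-1],[0,0,-10,0,0,0,-1],[0,0,-15,0,0,0,-1],[0,0,-20,0,0,0,-1],[0,0,-25,0,0,0,-1],[0,0,-25,0,0,0,-1],[0,0,-20,0,0,0,-1],[0,0,-15,0,0,0,-1],[0,0,-10,0,0,0,-1],[0,0,-5,0,0,0,-1],[0,0,0,0,0,0,-1],[0,0,0,0,0,0,-1],[0,0,0,0,0,0,-1],[0,0,0,0,0,0,-1]]]'; python3 wt.py
python3 - <<'E'
from h import *
for n in ('side','scene'):
    c,K,R,t=cam(n); w=cloud(c,K,R,t); hsv=cv2.cvtColor(c['img'],cv2.COLOR_RGB2HSV)
    k=(hsv[...,1]<70)&(abs(w[...,2]-82)<6)&(abs(w[...,0]-527)<60)&(w[...,1]>-80)&(w[...,1]<230)
    nn,l,st,ce=cv2.connectedComponentsWithStats(k.astype(np.uint8))
    for i in range(1,nn):
        if st[i,4]>60: print(n,st[i],np.median(w[l==i],0).round(1))
    cv2.imwrite(f'pics/{n}3.png',c['img'][:,:,::-1])
E
```

```text
clock: 39.67
eef_pos: [527.3, -30.0, 40.7]
eef_rot: [179.9, 0.0, 87.5]
wrist_force: [-3.1, -0.1, 9.0]
finger_gap: 54.7
finger_force: 72.9
clock: 41.42
eef_pos: [526.9, -29.9, 189.6]
eef_rot: [-180.0, -0.0, 87.5]
wrist_force: [-0.4, 0.3, -6.4]
finger_gap: 54.9
finger_force: 75.2
[-7.15 -6.32 -6.54 -6.32 -6.51 -6.88 -7.11 -6.18 -5.64 -5.88] -6.454451905891057
side [314 282  33  28 716] [529.3  78.2  82.1]
side [277 323  35  32 868] [534.2 181.5  82.2]
scene [374 165  28  22 482] [537.4 175.5  83.5]
scene [331 184  28  24 518] [533.2  72.7  83.5]
```

View pics/scene3.png

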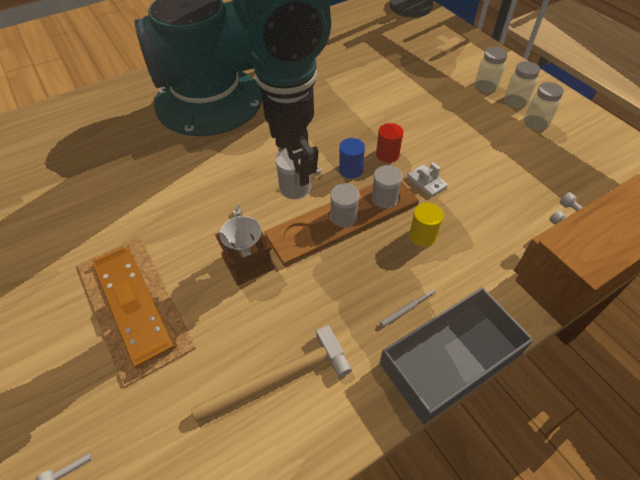

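The heavy tin is held upright at (294,172), its bottom about 160 mm above the bench. The other two tins are in their pockets at (344,205) and (387,187), and the base is flat on the pad.

```bash
python3 -c "
from bench import env
print(env.hand_in())"
```

```text
the job is handed in; nothing more can be done
None
```

I handed the job in, but `hand_in()` gave no verdict: the base is flat on the pad, the tin nearest the funnel read heaviest (about 6.3 N, against 2.7 and 2.0 N) and is held upright about 160 mm up, and the other two are in their pockets.

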